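Swap three papered forms back to their own drying boards

TASK

Three freshly papered forms stand on each other's drying boards: move each to the plywood board cut to its own outline (round pot on the round board, square box on the square board, oblong box on the oblong board), upright, centred, and the boxes turned in line with their boards. Use the empty slatted rack as the free place on the way. The wet forms must not touch the bench, be dropped or be tipped over, and the tape roll, glue jar and scraper stay where they are.

Things in the scene. Friction and masses are not known exactly. Their poses are not given: they have to be found in the camera images.
- pot: Loose round pot papered in off-white scraps, 70 mm high, belly 56 mm in diameter with straight sides from 14 to 47 mm above its foot, neck 38 mm and rim 44 mm in diameter, dark mouth (not open), about 110 g. Origin: centre of its underside, z up.
- square_box: Loose square box papered in off-white scraps, 52 x 52 mm, 60 mm high, closed, about 120 g. Origin: centre of its underside; x and y square to its sides, z up.
- oblong_box: Loose oblong box papered in off-white scraps, 92 mm long (its x) x 46 mm wide (its y), 50 mm high, closed, about 140 g. Origin: centre of its underside, z up.
- round_board: Fixed round plywood drying board, 116 mm in diameter, flat top 15 mm above the bench. Origin: centre of its underside, at bench height. At the start a wrong form stands on it.
- square_board: Fixed square plywood drying board, 100 x 100 mm, flat top 15 mm above the bench. Origin: centre of its underside; x and y square to its sides. At the start a wrong form stands on it.
- oblong_board: Fixed oblong plywood drying board, 136 mm long (its x) x 84 mm wide (its y), flat top 15 mm above the bench. Origin: centre of its underside. At the start a wrong form stands on it.
- rack: Fixed white plastic slatted rack, 120 x 120 mm, slats along its x, tops 15 mm above the bench; empty at the start: the free place. Origin: centre of its underside.
- tape: Bystander: loose roll of yellow tape lying flat, 68 mm in diameter, 22 mm high. Origin: centre of its underside. Leave alone.
- jar: Bystander: loose white glue jar with red cap, 84 mm in diameter, 120 mm high. Origin: centre of its underside. Leave alone.
- scraper: Bystander: loose putty scraper lying flat, wooden handle to its -x, steel blade to its +x, 190 mm long, 70 mm wide, 16 mm high. Origin: on its underside, between handle and blade, 100 mm from the handle's end. Leave alone.
There are look-alikes about, which are no part of the job. What is shaped like the pot but purple is not meant.

How it is judged (in metres and radians):
On the way:
1. one of the forms is set down on the empty rack and let go (((horizontal distance between pot and rack below 0.06 m and z of pot in the frame of rack between 0.011 and 0.019 m and angle between pot's own z axis and vertical below 0.1 rad and linear speed of pot below 0.02 m/s and contact force between the fingers and pot below 0.05 N) or (horizontal distance between square_box and rack below 0.06 m and z of square_box in the frame of rack between 0.011 and 0.019 m and angle between square_box's own z axis and vertical below 0.1 rad and linear speed of square_box below 0.02 m/s and contact force between the fingers and square_box below 0.05 N) or (horizontal distance between oblong_box and rack below 0.06 m and z of oblong_box in the frame of rack between 0.011 and 0.019 m and angle between oblong_box's own z axis and vertical below 0.1 rad and linear speed of oblong_box below 0.02 m/s and contact force between the fingers and oblong_box below 0.05 N))), for 0.2 s.
At the end, for the whole second after the job is handed in: Each form stands upright (0.1 rad), let go and at rest on the board of its own outline, centre within 15 mm of the board's centre; the oblong box's length and the square box's sides within 0.25 rad of their boards' (horizontal distance between pot and round_board below 0.015 m and z of pot in the frame of round_board between 0.011 and 0.019 m and angle between each of pot, square_box, oblong_box's own z axis and vertical below 0.1 rad and linear speed of each of pot, square_box, oblong_box below 0.02 m/s and contact force between the fingers and pot below 0.05 N and horizontal distance between square_box and square_board below 0.015 m and z of square_box in the frame of square_board between 0.011 and 0.019 m and contact force between the fingers and square_box below 0.05 N and horizontal distance between oblong_box and oblong_board below 0.015 m and z of oblong_box in the frame of oblong_board between 0.011 and 0.019 m and contact force between the fingers and oblong_box below 0.05 N and angle between the x axis of oblong_box and the x axis of oblong_board, either way round below 0.25 rad and (angle between the x axis of square_box and the x axis of square_board, either way round below 0.25 rad or angle between the y axis of square_box and the x axis of square_board, either way round below 0.25 rad)); the robot touches nothing.
It fails at once if a form touches the bench (its underside's centre below 8 mm) (height (world z) of any of pot, square_box, oblong_box below 0.008 m).
It fails at once if a form is tipped over (more than 0.6 rad) (angle between any of pot, square_box, oblong_box's own z axis and vertical above 0.6 rad).
It fails at once if a form is dropped (falls free faster than 0.7 m/s, some 25 mm) ((linear speed of pot above 0.7 m/s and contact force between the fingers and pot below 0.01 N) or (linear speed of square_box above 0.7 m/s and contact force between the fingers and square_box below 0.01 N) or (linear speed of oblong_box above 0.7 m/s and contact force between the fingers and oblong_box below 0.01 N)).
It fails at once if the tape roll, glue jar or scraper is moved by more than 20 mm (distance of any of tape, jar, scraper from where it was at the start of the episode above 0.02 m).
It also fails if it takes over 106 s, if anything falls off the work surface, if the arm or the gripper's body presses on something with over 40 N, if the wrist force passes 120 N, or if a joint passes its speed limit or range.

ROBOT

A 6-joint arm with a two-finger parallel gripper is mounted at the origin on the work surface. World frame = base frame: x ahead of the robot, y to its left, z up, the work surface at z = 0. Lengths are in mm, angles in rad, forces in N, time in s.
With the tool pointing down it reaches from about 300 to 850 mm from the base axis. Payload 4.2 kg.
Tool frame: the origin (TCP) lies midway between the tips of the shut fingers; the grasp point (between the pads) lies 19 mm behind it (robot.grip_point_offset is the distance from the TCP to the grasp point, in mm); z points along the fingers, y is the line along which they close (so a half turn about z gives the same grasp; the last joint's range is limited). The gripper opens to 91 mm and grips with 3 to 60 N. Pads are 32 mm wide; open, the fingers measure 118 mm over their backs; the gripper's body (76 mm by 178 mm) begins 60 mm behind the grasp point.
Start: joints at [-1.18, 0.32, 1.565, -0, 1.257, -0.02], TCP at [229.628, -527.179, 180.276] pointing down, gripper open.
Joint ranges: [-3.11, 3.11], [-0.84, 2.01], [0.21, 2.61], [-1.34, 4.49], [0.05, 2.63], [-2.56, 2.56]. Speed limits (rad/s): [2.57, 2.57, 3.14, 3.14, 3.14, 3.14].

INTERFACE

Orientations are given as [roll, pitch, yaw] about the fixed x, y, z axes, in that order (R = Rz(yaw) Ry(pitch) Rx(roll)).
In Python, from plant import robot gives the robot as it stands.
- The arm moves only by the shell command python3 -m pendant 'ROWS'. ROWS is a JSON object of lists of equal length, an entry for each row: "linear": the shift along the tool's x, y, z in units of 0.05 m (1.0 is 0.05 m), a list of three; "twist": the turn, a rotation vector about the tool's x, y, z in units of 120 degrees (1.0 is 120 degrees), a list of three; "claw": the opening, from 0 (shut) to 1 (fully open). A call has 1 to 8 rows; each row shifts and turns the commanded pose from where the row before left it, along the tool's axes as they then stand; what a row does not reach is not made up. A row lasts 1/8 s, in which the tool goes at most 62.5 mm and 10.7 degrees, less where a joint would pass 70% of its speed; a pose out of reach is approached as far as the arm can. A call with a number of a shift or a turn outside -1 to 1 is refused whole. A call with a gripper value outside its range is refused whole. The fingers move at their own pace and stop on an object; the grip force is fixed at half the most. Time passes only in rows, so rows that do not move let the fingers close. It gives the time, the measured TCP pose, the force, the opening and the grip force at its end, in the units of the state.
- robot.get_state(): the state, without advancing time (a new reading comes with each control period).
- robot.snapshot(name): name is "scene" or "side" or "wrist"; returns a dict with "frame" (400x640x3 uint8, red, green, blue), "mtx" (3x3 intrinsics, pixels), "k1" (the pictures are not rectified: a ray, as slopes to the right and down, at radius r is drawn at 1 + k1 r^2 times it, then the intrinsics apply), "extrinsics" (4x4, takes a point from world to camera coordinates); the wrist camera has in their place "hand_eye" (4x4, takes a point from camera to tool coordinates, whose origin is the TCP and whose axes are the flange's). Camera axes: x right, y up, looking along -z (the intrinsics and any distortion apply to the point x, -y, -z); pixel columns grow to the right and rows downward; lengths in mm; the calibration is good to about 2 mm. A picture is of the moment at which its call begins: read the wrist's pose just before it. There is no depth.
- robot.job_done(): hands the job in; it is judged then, once.
The state is a dict: "time": time; "joint_positions": joint angles; "joint_velocities": joint speeds; "effort": joint torques, N m; "tool_pos": TCP position; "eef_rot": TCP orientation; "contact_force": force on the tool from outside, world axes, zero at the start; "wrist_torque": the same for the moment, N m; "gripper_width": finger opening in mm; "grasp_force": force on a finger pad.
Only numpy, scipy, OpenCV 4.12 (cv2) and the standard library are available. Lean on these libraries where they do the work, as an engineer would, in place of code of your own. Each camera call takes 0.05 s, during which the arm holds its last target. There are 200 camera calls.

## Working session

There is one attempt and no reset: what is moved stays moved. The work goes in short steps, Python scripts to look and compute and a shell command to move; the robot and the scene stay as the last step left them, time stands still between calls to the robot, and variables do not carry over. Pictures are saved under pics/ and viewed, at most 14 in all, crops included, and the job is handed in when it is done.

```bash
mkdir -p pics; ls; cat > h.py <<'E'
import numpy as np, cv2, json
from plant import robot
from scipy.spatial.transform import Rotation as R
def shot(name):
    st=robot.get_state(); s=robot.snapshot(name)
    f=s["frame"]; K=np.array(s["mtx"]); k1=s["k1"]
    if "extrinsics" in s: T=np.linalg.inv(np.array(s["extrinsics"]))
    else:
        W=np.eye(4); W[:3,:3]=R.from_euler('xyz',st["eef_rot"]).as_matrix(); W[:3,3]=st["tool_pos"]
        T=W@np.array(s["hand_eye"])
    return dict(f=f,K=K,k1=k1,T=T,st=st)
def ray(c,uv):
    x=(uv[0]-c["K"][0,2])/c["K"][0,0]; y=(uv[1]-c["K"][1,2])/c["K"][1,1]
    rd=np.hypot(x,y); r=rd
    for _ in range(20): r=rd/(1+c["k1"]*r*r)
    s=r/rd if rd>0 else 1
    d=c["T"][:3,:3]@np.array([x*s,-y*s,-1]); return c["T"][:3,3],d/np.linalg.norm(d)
def onz(c,uv,z):
    o,d=ray(c,uv); return o+d*(z-o[2])/d[2]
def proj(c,p):
    q=np.linalg.inv(c["T"])@np.r_[p,1]; x,y=q[0]/-q[2],-q[1]/-q[2]; s=1+c["k1"]*(x*x+y*y)
    return np.array([c["K"][0,0]*x*s+c["K"][0,2],c["K"][1,1]*y*s+c["K"][1,2]])
def cross(c1,u1,c2,u2):
    a,d=ray(c1,u1); b,e=ray(c2,u2)
    t=np.linalg.lstsq(np.c_[d,-e],b-a,rcond=None)[0]; p,q=a+t[0]*d,b+t[1]*e
    return (p+q)/2,np.linalg.norm(p-q)
def save(c,n): cv2.imwrite(f"pics/{n}.png",c["f"][:,:,::-1])
E
python3 - <<'E'
from h import *
for n in ("scene","side","wrist"):
    c=shot(n); save(c,n+"0"); np.save("pics/%s0.npy"%n,c,allow_pickle=True)
    print(n,c["T"][:3,3].round(),c["T"][:3,2].round(2),c["K"][0,0],c["k1"])
E
```

```text
pics
scene [1380. -630.  770.] [ 0.64 -0.51  0.58] 464.7320552613845 -0.034109899658475
side [ 525. -699.  741.] [-0.06 -0.71  0.71] 409.1442626705023 -0.08218902931313415
wrist [ 307. -493.  384.] [0.27 0.12 0.96] 281.29692747133583 -0.038348526047028875
```

View pics/scene0.png

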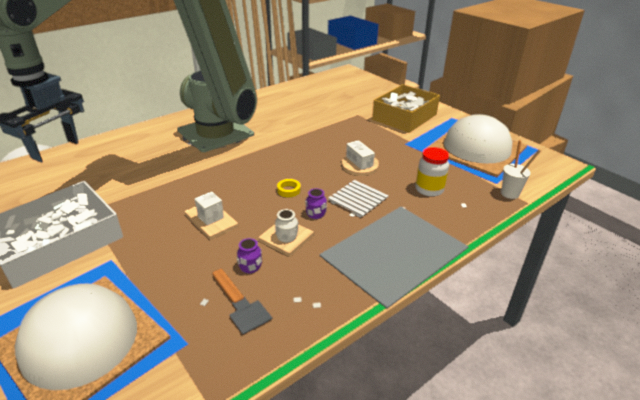

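View pics/side0.png

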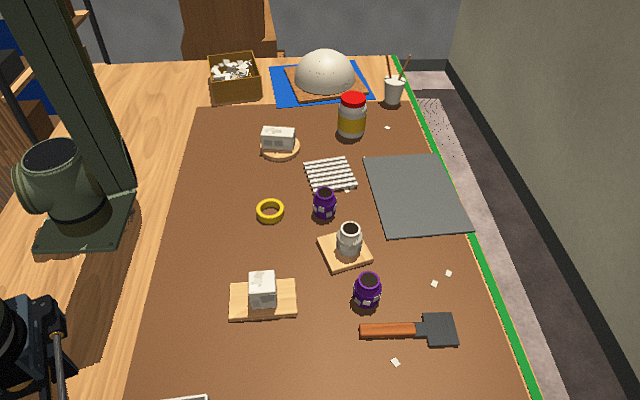

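The scene shows three off-white forms.
- Oblong box on the round board: scene (360,153), side (278,138).
- Square box on the oblong board: scene (208,207), side (262,288).
- Pot on the square board: scene (286,225), side (349,238).

There are three pot-like shapes: purple at scene (316,204), purple at (249,255), and off-white at (286,225). The off-white one fits the description. I'll check it in a crop and triangulate roughly.

```bash
python3 - <<'E'
from h import *
s=np.load("pics/scene0.npy",allow_pickle=True).item(); d=np.load("pics/side0.npy",allow_pickle=True).item()
P={"pot mouth":((286,214),(349,228)),"rack":((358,197),(330,174)),"tape":((289,186),(270,210)),"purpleA mouth":((316,192),(325,192)),"purpleB mouth":((248,243),(368,280)),"sq top":((208,199),(262,276)),"obl top":((360,148),(278,132)),"jar top":((435,155),(353,99))}
for k,(a,b) in P.items():
    p,e=cross(s,a,d,b); print(k,p.round(),round(e,1))
for k,u in {"roundb":(281,148),"sqb":(344,250),"oblb":(263,300)}.items(): print(k,onz(d,u,15).round())
cv2.imwrite("pics/crop1.png",cv2.resize(np.hstack([s["f"][170:290,180:340],d["f"][180:300,230:390]]),None,fx=2.5,fy=2.5,interpolation=2)[:,:,::-1])
E
```

```text
pot mouth [ 633. -133.   82.] 0.8
rack [617. 122.  12.] 2.7
tape [458.  -3.  15.] 4.3
purpleA mouth [592.  -8.  71.] 1.4
purpleB mouth [ 657. -256.   69.] 3.2
sq top [ 452. -247.   78.] 8.2
obl top [480. 251.  63.] 3.5
jar top [700. 331. 113.] 2.0
roundb [486. 237.  15.]
sqb [ 626. -140.   15.]
oblb [ 448. -257.   15.]
```

View pics/crop1.png

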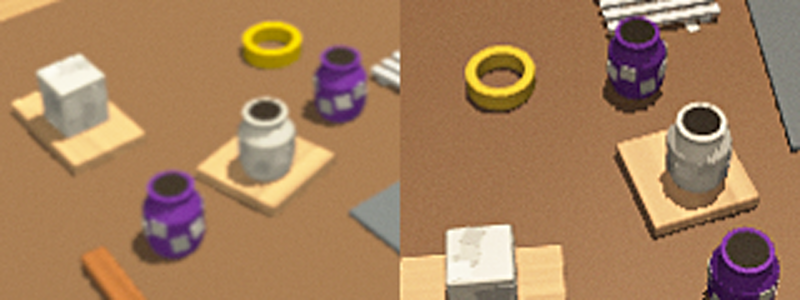

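The crop confirms it: the middle shape, standing on the square board, is the off-white papered pot with a dark mouth, and both its neighbours are purple. The measured heights (82, 78 and 63) match the expected 85, 75 and 65. Next I'll work out the moves.

```bash
cat >> h.py <<'E'
def plan(*wps):
    """wps: (x,y,z,yaw or None); prints tool-axis shifts in units, twist in units; assumes rotation after the shift"""
    st=robot.get_state(); p=np.array(st["tool_pos"]); M=R.from_euler('xyz',st["eef_rot"])
    print("at",p.round(1),np.round(st["eef_rot"],3),"t",round(st["time"],2),"w",round(st["gripper_width"],1),"gf",round(st["grasp_force"],1),"F",np.round(st["contact_force"],1))
    for w in wps:
        v=M.inv().apply(np.array(w[:3])-p)/50; p=np.array(w[:3],float); t=np.zeros(3)
        if len(w)>3:
            D=R.from_euler('xyz',[np.pi,0,w[3]]); t=(M.inv()*D).as_rotvec()/(np.pi*2/3); M=D
        print(w,"lin",v.round(3),"|",round(np.linalg.norm(v),2),"twist",t.round(3))
E
python3 -c "
from h import *
plan((590,-170,230))
plan((590,-170,230,0))
print(robot.get_state())"
```

```text
at [ 229.5 -526.8  179.6] [-3.14  -0.     0.411] t 0.15 w 91.1 gf 0.0 F [-0.2 -0.1 -0.4]
(590, -170, 230) lin [ 9.46  -3.664 -1.003] | 10.19 twist [0. 0. 0.]
at [ 229.5 -526.8  179.6] [-3.14  -0.     0.411] t 0.15 w 91.1 gf 0.0 F [-0.2 -0.1 -0.4]
(590, -170, 230, 0) lin [ 9.46  -3.664 -1.003] | 10.19 twist [-0.001  0.     0.196]
{'time': 0.15, 'joint_positions': array([-1.18000291e+00,  3.20125020e-01,  1.56538248e+00, -1.26531490e-05,
        1.25736570e+00, -1.99844422e-02]), 'joint_velocities': array([ 0.00048131, -0.00199704, -0.00378665,  0.00038117,  0.00084286,
        0.00092782]), 'effort': array([-1.02228209e-04, -4.12775052e+01, -2.32155168e+01,  7.27270707e-02,
        4.34457650e-02, -9.31747172e-05]), 'tool_pos': array([ 229.45974931, -526.78630556,  179.63127298]), 'eef_rot': array([-3.14031212e+00, -1.35600836e-05,  4.10781760e-01]), 'contact_force': array([-0.15958731, -0.07745513, -0.35167444]), 'wrist_torque': array([-0.02504459,  0.02514109,  0.0247898 ]), 'grasp_force': 0.0, 'gripper_width': 91.14018920779131}
```

View pics/wrist0.png

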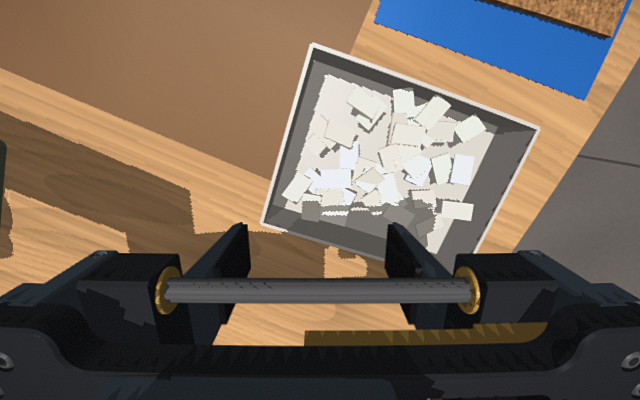

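The start view faces the grey tray, with nothing relevant in it; the top of the image is tool +x. I'll move towards the square box.

```bash
python3 -m pendant '{"linear":[[0.75,-0.55,-0.3],[0.75,-0.55,-0.3],[0.75,-0.55,-0.3],[0.75,-0.55,-0.2],[0.75,-0.55,-0.2],[0.75,-0.55,-0.1],[0.75,-0.55,0],[0,0,0]],"twist":[[0,0,0],[0,0,0],[0,0,0],[0,0,0],[0,0,0],[0,0,0],[0,0,0],[0,0,0]],"claw":[1,1,1,1,1,1,1,1]}'
python3 - <<'E'
from h import *
c=shot("wrist"); save(c,"w1"); np.save("pics/w1.npy",c,allow_pickle=True); plan((560,-140,250,0))
E
```

```text
time: 1.15
tool_pos: [394.3, -243.6, 250.2]
eef_rot: [-3.141, -0.0, 0.415]
contact_force: [-0.1, -0.6, 0.2]
gripper_width: 90.9
grasp_force: 0.0
at [ 393.6 -245.   250.1] [3.142e+00 1.000e-03 4.140e-01] t 1.2 w 90.9 gf 0.0 F [-0.1 -0.4  0.3]
(560, -140, 250, 0) lin [ 3.891 -0.585 -0.   ] | 3.93 twist [0.    0.    0.198]
```

View pics/w1.png

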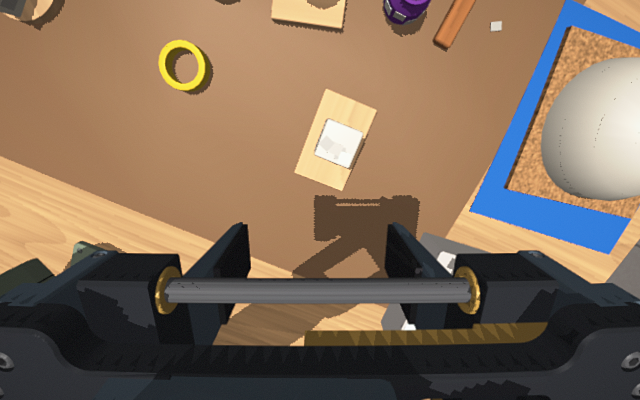

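The view shows the square box at (340,142) on the oblong board, corners about (328,89), (377,106), (344,190) and (295,172). I'll segment this view and go on towards the pot.

```bash
python3 -m pendant '{"linear":[[0.95,-0.15,0],[0.95,-0.15,0],[0.95,-0.15,0],[0.95,-0.15,0],[0,0,0],[0,0,0],[0,0,0],[0,0,0]],"twist":[[0,0,0],[0,0,0],[0,0,0],[0,0,0],[0,0,0.066],[0,0,0.066],[0,0,0.066],[0,0,0]],"claw":[1,1,1,1,1,1,1,1]}' | head -3
cat >> h.py <<'E'
def blob(c,kind,seed,r=70):
    hsv=cv2.cvtColor(c["f"],cv2.COLOR_RGB2HSV); 
    lo,hi={"board":((10,60,150),(28,150,255)),"white":((0,0,185),(180,40,255)),"pot":((0,0,70),(180,50,255))}[kind]
    m=cv2.inRange(hsv,np.array(lo),np.array(hi))
    z=np.zeros_like(m); cv2.circle(z,tuple(int(v) for v in seed),r,255,-1); m&=z
    m=cv2.morphologyEx(m,cv2.MORPH_OPEN,np.ones((2,2),np.uint8))
    cs=cv2.findContours(m,cv2.RETR_EXTERNAL,cv2.CHAIN_APPROX_NONE)[0]
    return m,max(cs,key=cv2.contourArea)[:,0,:].astype(float)
def rect(c,cnt,z):
    P=np.array([onz(c,u,z)[:2] for u in cnt],np.float32)
    (cx,cy),(w,h),a=cv2.minAreaRect(P)
    if w<h: w,h,a=h,w,a+90
    return np.round([cx,cy,w,h],1),round(np.radians((a+90)%180-90),3)
def circ(c,cnt,z):
    P=np.array([onz(c,u,z)[:2] for u in cnt],np.float32)
    (x,y),r=cv2.minEnclosingCircle(P); return np.round([x,y,2*r],1)
E
python3 - <<'E'
from h import *
c=np.load("pics/w1.npy",allow_pickle=True).item()
hsv=cv2.cvtColor(c["f"],cv2.COLOR_RGB2HSV)
for u in ((335,108),(360,115),(310,165),(300,130),(340,130),(345,150),(280,60)): print(u,hsv[u[1],u[0]])
_,b=blob(c,"board",(338,140)); print("oblb",rect(c,b,15))
_,b=blob(c,"white",(338,140),40); print("sqbox",rect(c,b,75))
c=shot("wrist"); save(c,"w2"); np.save("pics/w2.npy",c,allow_pickle=True)
for n,p in {"pot":(633,-133,85),"sqb":(627,-139,15),"rack":(617,122,15)}.items(): print(n,proj(c,p).round())
plan()
E
```

```text
time: 2.2
tool_pos: [555.3, -143.8, 249.8]
eef_rot: [3.141, 0.001, -0.004]
(335, 108) [ 20  93 249]
(360, 115) [ 20  95 248]
(310, 165) [ 20  90 250]
(300, 130) [ 14 111 181]
(340, 130) [ 30   7 250]
(345, 150) [ 20  16 239]
(280, 60) [ 14 107 189]
oblb (array([ 449.5, -254. ,  214. ,  198.4]), np.float64(-1.056))
sqbox (array([ 448.7, -250.6,   51.7,   50.5]), np.float64(-1.529))
pot [309. 120.]
sqb [314. 123.]
rack [145. 132.]
at [ 555.3 -143.6  249.9] [ 3.141e+00  1.000e-03 -3.000e-03] t 2.25 w 91.5 gf 0.0 F [ 0.   0.9 -0.8]
```

View pics/w2.png

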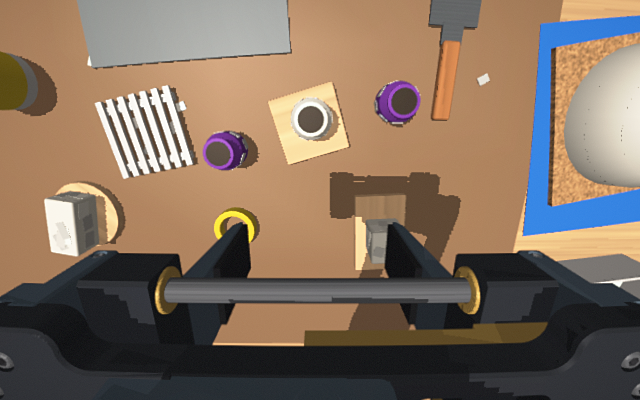

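The wrist view shows the pot rim at (310,119) on the square board, the rack at (146,131), the oblong box at (72,223) and the purple pots at (225,150) and (398,102). The board mask also picked up the bench, so I'll tighten it on hue.

```bash
sed -i 's/((10,60,150),(28,150,255))/((17,60,150),(28,150,255))/' h.py
python3 - <<'E'
from h import *
c1=np.load("pics/w1.npy",allow_pickle=True).item()
_,b=blob(c1,"board",(338,140)); print("oblb",rect(c1,b,15))
c=np.load("pics/w2.npy",allow_pickle=True).item(); d=np.load("pics/side0.npy",allow_pickle=True).item()
_,b=blob(c,"board",(310,122),55); print("sqb",rect(c,b,15))
_,p=blob(c,"pot",(311,118),26); print("pot rim",circ(c,p,85))
_,p=blob(c,"white",(311,118),26); print("pot rim",circ(c,p,85))
m,_=blob(c,"white",(146,131),55)
m=cv2.morphologyEx(m,cv2.MORPH_CLOSE,np.ones((9,9),np.uint8)); m=cv2.morphologyEx(m,cv2.MORPH_OPEN,np.ones((15,15),np.uint8))
q=max(cv2.findContours(m,0,1)[0],key=cv2.contourArea)[:,0,:].astype(float); print("rack",rect(c,q,15))
# heights of the boards: left/right extreme corners seen in wrist and side view
def corners(v,cnt): return cv2.boxPoints(cv2.minAreaRect(cnt.astype(np.float32)))
_,bs=blob(d,"board",(344,250),40); 
# match: world x-extreme / y-extreme hull points
for nm,cnt,v,sd in (("sqb",b,c,bs),("oblb",blob(c1,"board",(338,140))[1],c1,blob(d,"board",(263,300),48)[1])):
    A=np.array([onz(v,u,15)[:2] for u in cnt]); B=np.array([onz(d,u,15)[:2] for u in sd])
    for f in ((1,1),(1,-1),(-1,1),(-1,-1)) if nm=="oblb" else ((1,.3),(-.3,1),(.3,-1),(-1,-.3)):
        i=np.argmax(A@f); j=np.argmax(B@f); P,e=cross(v,cnt[i],d,sd[j]); print(nm,f,P.round(1),round(e,1))
plan()
E
```

```text
oblb (array([ 444.7, -250.3,  134.4,   81.7]), np.float64(0.044))
sqb (array([ 624.5, -132. ,   98.2,   97.9]), np.float64(-1.284))
pot rim [ 633.4 -136.7   54. ]
pot rim [ 633.4 -136.2   52.4]
rack (array([613.3, 119.6, 126.5, 120.3]), np.float64(-1.382))
sqb (1, 0.3) [638.7 -99.3  21.9] 54.4
sqb (-0.3, 1) [571.5 -98.4  12.3] 6.9
sqb (0.3, -1) [ 624.3 -184.8   13.6] 5.7
sqb (-1, -0.3) [ 591.3 -184.7    9.6] 7.0
oblb (1, 1) [ 464.4 -222.4   52.4] 88.1
oblb (1, -1) [ 466.3 -295.    46.1] 93.1
oblb (-1, 1) [ 379.6 -213.9   14.1] 5.7
oblb (-1, -1) [ 383.4 -293.8   15.5] 2.7
at [ 555.3 -143.6  249.9] [ 3.141e+00  1.000e-03 -3.000e-03] t 2.25 w 91.5 gf 0.0 F [ 0.   0.9 -0.8]
```

Unoccluded board corners triangulate to z≈12–15, the outline sizes come out right (134×82, 98×98), and the pot is near (633,-135). I'll descend on the pot.

```bash
python3 -m pendant '{"linear":[[0.78,-0.09,0],[0.78,-0.09,0],[0,0,0.9],[0,0,0.9],[0,0,0.9],[0,0,0.9],[0,0,0.6],[0,0,0.28]],"twist":[[0,0,0],[0,0,0],[0,0,0],[0,0,0],[0,0,0],[0,0,0],[0,0,0],[0,0,0]],"claw":[1,1,1,1,1,1,1,1]}'
python3 -m pendant '{"linear":[[0,0,0],[0,0,0],[0,0,0],[0,0,0],[0,0,0],[0,0,0]],"twist":[[0,0,0],[0,0,0],[0,0,0],[0,0,0],[0,0,0],[0,0,0]],"claw":[0,0,0,0,0,0]}'
```

```text
time: 3.25
tool_pos: [632.4, -134.2, 24.2]
eef_rot: [-3.141, 0.003, -0.003]
contact_force: [0.3, -0.1, 0.3]
gripper_width: 91.2
grasp_force: 0.0
time: 4.0
tool_pos: [634.4, -134.3, 27.2]
eef_rot: [3.14, -0.002, -0.004]
contact_force: [-0.5, -2.1, 5.4]
gripper_width: 52.4
grasp_force: 29.2
```

```bash
python3 -m pendant '{"linear":[[0,0,-0.3],[0,0,-0.6],[0,0,-0.8],[0,0,-0.9],[0,0,0],[0,0,0]],"twist":[[0,0,0],[0,0,0],[0,0,0],[0,0,0],[0,0,0],[0,0,0]],"claw":[0,0,0,0,0,0]}'
python3 - <<'E'
from h import *
a=shot("scene"); b=shot("side"); w=shot("wrist")
st=a["st"]; p=np.array(st["tool_pos"])
def cr(c,q): 
    u=proj(c,q).astype(int); x,y=np.clip(u[0]-60,0,520),np.clip(u[1]-60,0,280); return cv2.resize(c["f"][y:y+120,x:x+120],(380,380))
cv2.imwrite("pics/g1.png",np.hstack([cr(a,p),cr(b,p)])[:,:,::-1])
plan((613,119,150))
E
```

```text
time: 4.75
tool_pos: [632.8, -133.4, 155.5]
eef_rot: [-3.141, 0.002, -0.004]
contact_force: [-0.1, -0.6, -1.7]
gripper_width: 52.6
grasp_force: 28.3
at [ 632.5 -133.4  154.3] [-3.141  0.004 -0.004] t 4.9 w 52.6 gf 28.3 F [ 0.2  0.2 -2.5]
(613, 119, 150) lin [-0.409 -5.046  0.092] | 5.06 twist [0. 0. 0.]
```

View pics/g1.png

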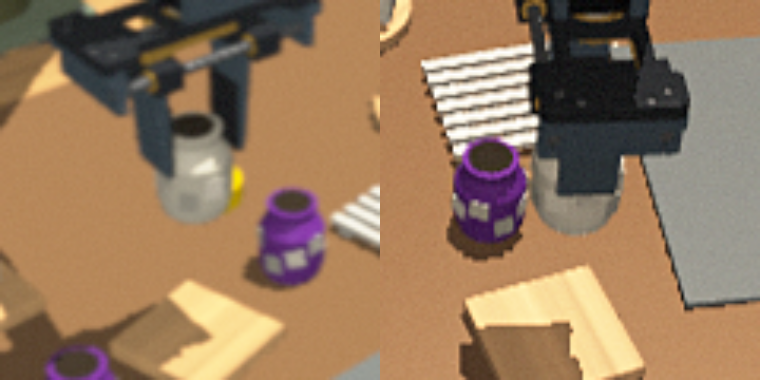

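The pot is held upright in the fingers and the square board is now empty. On to the rack.

```bash
python3 -m pendant '{"linear":[[-0.07,-0.4,0],[-0.07,-0.8,0],[-0.07,-0.9,0],[-0.07,-0.9,0],[-0.07,-0.9,0],[-0.07,-0.8,0],[0,-0.35,0],[0,0,0]],"twist":[[0,0,0],[0,0,0],[0,0,0],[0,0,0],[0,0,0],[0,0,0],[0,0,0],[0,0,0]],"claw":[0,0,0,0,0,0,0,0]}'
python3 -m pendant '{"linear":[[0,0,0.5],[0,0,0.6],[0,0,0.5],[0,0,0.4],[0,0,0.3],[0,0,0.1],[0,0,0.1],[0,0,0]],"twist":[[0,0,0],[0,0,0],[0,0,0],[0,0,0],[0,0,0],[0,0,0],[0,0,0],[0,0,0]],"claw":[0,0,0,0,0,0,0,0]}'
```

```text
time: 5.9
tool_pos: [613.2, 119.8, 155.9]
eef_rot: [3.141, 0.001, -0.002]
contact_force: [-0.2, -1.0, -1.5]
gripper_width: 52.4
grasp_force: 28.3
time: 6.9
tool_pos: [613.9, 118.7, 31.5]
eef_rot: [3.142, -0.001, -0.004]
contact_force: [0.6, 0.0, -0.2]
gripper_width: 52.7
grasp_force: 28.3
```

```bash
python3 -m pendant '{"linear":[[0,0,0.03],[0,0,0.03],[0,0,0.02],[0,0,0]],"twist":[[0,0,0],[0,0,0],[0,0,0],[0,0,0]],"claw":[0,0,0,0]}'
```

```text
time: 7.4
tool_pos: [613.7, 118.8, 27.4]
eef_rot: [3.142, -0.0, -0.004]
contact_force: [-0.2, 0.2, -1.0]
gripper_width: 52.6
grasp_force: 28.4
```

```bash
python3 -m pendant '{"linear":[[0,0,0.02],[0,0,0.02],[0,0,0]],"twist":[[0,0,0],[0,0,0],[0,0,0]],"claw":[0,0,0]}'
```

```text
time: 7.78
tool_pos: [613.8, 118.9, 27.2]
eef_rot: [-3.141, -0.001, -0.004]
contact_force: [-3.6, 0.2, 8.6]
gripper_width: 52.3
grasp_force: 29.9
```

Contact is made at 8.6 N. I'll release, rise, and go over to view the square box.

```bash
python3 -m pendant '{"linear":[[0,0,0],[0,0,0],[0,0,0],[0,0,0],[0,0,0],[0,0,0]],"twist":[[0,0,0],[0,0,0],[0,0,0],[0,0,0],[0,0,0],[0,0,0]],"claw":[1,1,1,1,1,1]}'
python3 -m pendant '{"linear":[[0,0,-0.4],[0,0,-0.8],[0,0,-0.9],[0,0,-0.9],[0,0,-0.9],[0,0,-0.4],[0,0,0]],"twist":[[0,0,0],[0,0,0],[0,0,0],[0,0,0],[0,0,0],[0,0,0],[0,0,0]],"claw":[1,1,1,1,1,1,1]}'
python3 - <<'E'
from h import *
c=shot("side");save(c,"s2")
c1=np.load("pics/w1.npy",allow_pickle=True).item()
_,b=blob(c1,"board",(338,140)); P=np.array([onz(c1,u,15)[:2] for u in b],np.float32); print("oblb hull",cv2.minAreaRect(P),)
_,b=blob(c1,"white",(338,140),40);P=np.array([onz(c1,u,75)[:2] for u in b],np.float32); print("sq",cv2.minAreaRect(P))
plan((400,-250,250,0.042),(448,-250,250),(448,-250,26))
w=shot("wrist"); np.save("pics/w3.npy",w,allow_pickle=True); cv2.imwrite("pics/w3.png",np.hstack([w["f"][:300,:330],c["f"][90:390,190:510]])[:,:,::-1])
E
```

```text
time: 8.52
tool_pos: [613.7, 118.8, 25.2]
eef_rot: [3.142, -0.0, -0.004]
contact_force: [-0.5, 0.9, 0.5]
gripper_width: 91.3
grasp_force: 0.0
time: 9.4
tool_pos: [614.5, 118.9, 242.1]
eef_rot: [-3.141, -0.004, -0.004]
contact_force: [-0.2, -0.6, -0.9]
gripper_width: 91.1
grasp_force: 0.0
oblb hull ((444.67645263671875, -250.25460815429688), (134.4388427734375, 81.73735809326172), 2.5350639820098877)
sq ((448.656982421875, -250.5552978515625), (50.5153694152832, 51.7158317565918), 2.4155571460723877)
at [613.6 118.8 240.2] [ 3.142 -0.    -0.004] t 9.45 w 91.2 gf 0.0 F [0.1 0.1 0.1]
(400, -250, 250, 0.042) lin [-4.243  7.392 -0.198] | 8.53 twist [ 0.    -0.    -0.022]
(448, -250, 250) lin [0.959 0.04  0.   ] | 0.96 twist [0. 0. 0.]
(448, -250, 26) lin [ 0.   -0.    4.48] | 4.48 twist [0. 0. 0.]
```

View pics/w3.png

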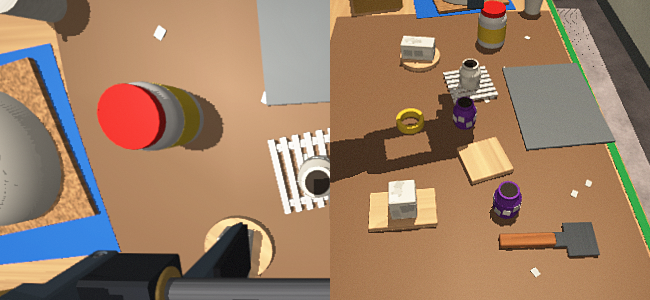

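The pot stands upright on the rack, the square board is free, and the bystanders are untouched. Next is the square box.

```bash
python3 -m pendant '{"linear":[[-0.41,0.9,0],[-0.41,0.94,0],[-0.41,0.94,0],[-0.41,0.94,0],[-0.41,0.94,0],[-0.41,0.94,0],[-0.41,0.94,0],[-0.41,0.84,0]],"twist":[[0,0,0],[0,0,0],[0,0,0],[0,0,0],[0,0,0],[0,0,0],[0,0,0],[0,0,0]],"claw":[1,1,1,1,1,1,1,1]}' |head -3
python3 - <<'E'
from h import *
plan((448,-250,26,0.042))
d=shot("side"); _,b=blob(d,"board",(344,250),45); print("sqb side",rect(d,b,15))
s=shot("scene"); _,b=blob(s,"board",(286,233),45); print("sqb scene",rect(s,b,15))
E
```

```text
time: 10.5
tool_pos: [446.5, -250.6, 238.4]
eef_rot: [-3.14, 0.003, -0.004]
at [ 446.5 -250.6  238.4] [-3.14e+00  3.00e-03 -4.00e-03] t 10.5 w 91.0 gf 0.0 F [ 0.6  0.2 -0.9]
(448, -250, 26, 0.042) lin [ 0.041 -0.006  4.248] | 4.25 twist [-0.001  0.001 -0.022]
sqb side (array([ 628.4, -135.3,   98.4,   97.1]), np.float64(-1.284))
sqb scene (array([ 633. , -133. ,  102.8,   99.9]), np.float64(-1.266))
```

```bash
python3 -m pendant '{"linear":[[0.04,0,0],[0,0,0.9],[0,0,0.9],[0,0,0.9],[0,0,0.8],[0,0,0.5],[0,0,0.25],[0,0,0]],"twist":[[0,0,-0.022],[0,0,0],[0,0,0],[0,0,0],[0,0,0],[0,0,0],[0,0,0],[0,0,0]],"claw":[1,1,1,1,1,1,1,1]}'
python3 -m pendant '{"linear":[[0,0,0],[0,0,0],[0,0,0],[0,0,0],[0,0,0],[0,0,0]],"twist":[[0,0,0],[0,0,0],[0,0,0],[0,0,0],[0,0,0],[0,0,0]],"claw":[0,0,0,0,0,0]}'
python3 -m pendant '{"linear":[[0,0,-0.3],[0,0,-0.6],[0,0,-0.8],[0,0,-0.9],[0,0,0],[0,0,0]],"twist":[[0,0,0],[0,0,0],[0,0,0],[0,0,0],[0,0,0],[0,0,0]],"claw":[0,0,0,0,0,0]}'
python3 - <<'E'
from h import *
a=shot("scene"); b=shot("side"); p=np.array(a["st"]["tool_pos"])
_,q=blob(b,"board",(263,300),50); print("oblb side",rect(b,q,15)); _,q=blob(a,"board",(210,218),45); print("oblb scene",rect(a,q,15))
def cr(c,q): 
    u=proj(c,q).astype(int); x,y=np.clip(u[0]-60,0,520),np.clip(u[1]-60,0,280); return cv2.resize(c["f"][y:y+120,x:x+120],(380,380))
cv2.imwrite("pics/g2.png",np.hstack([cr(a,p),cr(b,p)])[:,:,::-1])
plan((627,-134,155),(627,-134,30,0.287))
E
```

```text
time: 11.6
tool_pos: [449.7, -248.8, 26.8]
eef_rot: [-3.14, 0.002, 0.043]
contact_force: [0.2, 0.2, 1.2]
gripper_width: 91.4
grasp_force: 0.0
time: 12.35
tool_pos: [450.4, -249.8, 28.0]
eef_rot: [3.141, -0.0, 0.042]
contact_force: [0.8, -0.1, 3.1]
gripper_width: 51.3
grasp_force: 30.0
time: 13.1
tool_pos: [449.6, -249.2, 157.4]
eef_rot: [-3.141, 0.001, 0.042]
contact_force: [-0.5, -0.5, -0.1]
gripper_width: 52.0
grasp_force: 30.0
oblb side (array([ 448.7, -252.3,  133.3,   81.8]), np.float64(0.036))
oblb scene (array([ 452.9, -249.1,  141.1,   83.3]), np.float64(0.027))
at [ 449.2 -249.   156.4] [-3.14e+00  3.00e-03  4.20e-02] t 13.2 w 51.8 gf 30.0 F [ 0.8 -0.3 -0.9]
(627, -134, 155) lin [ 3.651 -2.147  0.022] | 4.24 twist [0. 0. 0.]
(627, -134, 30, 0.287) lin [0.007 0.004 2.5  ] | 2.5 twist [-0.001  0.001 -0.117]
```

View pics/g2.png

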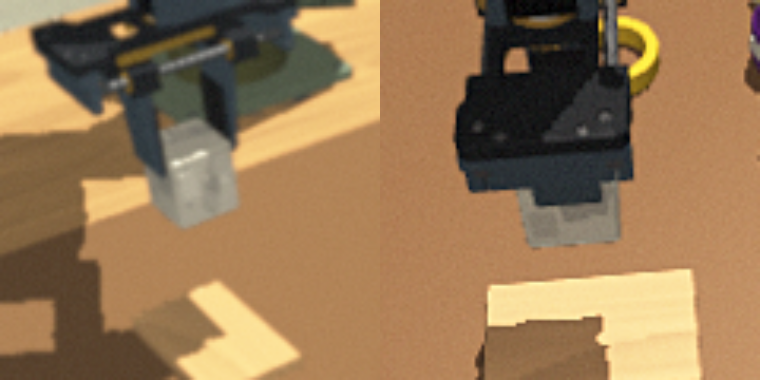

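The box is held upright and square. I'll carry it to the square board and turn it by +0.245 rad.

```bash
python3 -m pendant '{"linear":[[0.5,-0.29,0],[0.8,-0.48,0],[0.9,-0.53,0],[0.8,-0.48,0],[0.63,-0.37,0],[0,0,0],[0,0,0],[0,0,0]],"twist":[[0,0,0],[0,0,0],[0,0,0],[0,0,0],[0,0,0],[0,0,-0.06],[0,0,-0.057],[0,0,0]],"claw":[0,0,0,0,0,0,0,0]}'
python3 -m pendant '{"linear":[[0,0,0.5],[0,0,0.6],[0,0,0.5],[0,0,0.4],[0,0,0.3],[0,0,0.15],[0,0,0],[0,0,0]],"twist":[[0,0,0],[0,0,0],[0,0,0],[0,0,0],[0,0,0],[0,0,0],[0,0,0],[0,0,0]],"claw":[0,0,0,0,0,0,0,0]}'
```

```text
time: 14.2
tool_pos: [626.3, -134.2, 156.0]
eef_rot: [-3.14, 0.003, 0.286]
contact_force: [-0.7, -0.2, -0.9]
gripper_width: 51.6
grasp_force: 30.0
time: 15.2
tool_pos: [627.7, -134.7, 36.0]
eef_rot: [3.141, -0.001, 0.287]
contact_force: [0.1, 0.9, -1.3]
gripper_width: 51.6
grasp_force: 30.0
```

```bash
python3 -m pendant '{"linear":[[0,0,0.06],[0,0,0.05],[0,0,0.03],[0,0,0]],"twist":[[0,0,0],[0,0,0],[0,0,0],[0,0,0]],"claw":[0,0,0,0]}'
python3 -m pendant '{"linear":[[0,0,0.02],[0,0,0]],"twist":[[0,0,0],[0,0,0]],"claw":[0,0]}'
```

```text
time: 15.7
tool_pos: [627.1, -134.5, 28.2]
eef_rot: [3.141, -0.0, 0.287]
contact_force: [-0.7, -0.3, -1.3]
gripper_width: 51.8
grasp_force: 30.0
time: 15.95
tool_pos: [627.1, -134.6, 28.1]
eef_rot: [3.141, -0.0, 0.287]
contact_force: [-2.0, 0.7, 4.8]
gripper_width: 51.9
grasp_force: 30.0
```

```bash
python3 -m pendant '{"linear":[[0,0,0],[0,0,0],[0,0,0],[0,0,0],[0,0,0],[0,0,0]],"twist":[[0,0,0],[0,0,0],[0,0,0],[0,0,0],[0,0,0],[0,0,0]],"claw":[1,1,1,1,1,1]}' | tail -2
python3 -m pendant '{"linear":[[0,0,-0.4],[0,0,-0.8],[0,0,-0.9],[0,0,-0.9],[0,0,-0.9],[0,0,-0.4],[0,0,0]],"twist":[[0,0,0],[0,0,0],[0,0,0],[0,0,0],[0,0,0],[0,0,0],[0,0,0]],"claw":[1,1,1,1,1,1,1]}'|head -2
python3 - <<'E'
from h import *
plan((400,215,240))
E
```

```text
gripper_width: 91.5
grasp_force: 0.0
time: 17.58
tool_pos: [627.9, -134.7, 244.2]
at [ 627.9 -134.7  244.2] [ 3.139 -0.004  0.287] t 17.57 w 91.4 gf 0.0 F [ 0.3  0.8 -0.3]
(400, 215, 240) lin [-2.389 -7.999  0.058] | 8.35 twist [0. 0. 0.]
```

```bash
python3 -m pendant '{"linear":[[-0.3,-1,0],[-0.3,-1,0],[-0.3,-1,0],[-0.3,-1,0],[-0.3,-1,0],[-0.3,-1,0],[-0.3,-1,0],[-0.3,-1,0]],"twist":[[0,0,0],[0,0,0],[0,0,0],[0,0,0],[0,0,0],[0,0,0],[0,0,0],[0,0,0]],"claw":[1,1,1,1,1,1,1,1]}' | head -3
python3 -m pendant '{"linear":[[0,0,0],[0,0,0]],"twist":[[0,0,0],[0,0,0]],"claw":[1,1]}' | head -3
python3 - <<'E'
from h import *
w=shot("wrist"); d=shot("side"); s=shot("scene")
for n,c in (("w4",w),("s4",d),("c4",s)): np.save(f"pics/{n}.npy",c,allow_pickle=True)
plan()
print(proj(w,(483,245,65)),proj(d,(627,-134,75)),proj(w,(486,237,15)))
cv2.imwrite("pics/w4.png",np.hstack([w["f"][:280,120:520],d["f"][100:380,200:540][:, :340]])[:,:,::-1])
E
```

```text
time: 18.58
tool_pos: [396.7, 215.9, 240.6]
eef_rot: [3.141, 0.003, 0.287]
time: 18.82
tool_pos: [398.3, 214.6, 241.2]
eef_rot: [3.14, 0.002, 0.288]
at [399.1 214.1 241.7] [3.141e+00 1.000e-03 2.850e-01] t 18.98 w 91.5 gf 0.0 F [ 0.6 -0.3  0.1]
[313.5341449  110.33716127] [345.81378925 230.42386425] [319.7863914  110.37179692]
```

View pics/w4.png

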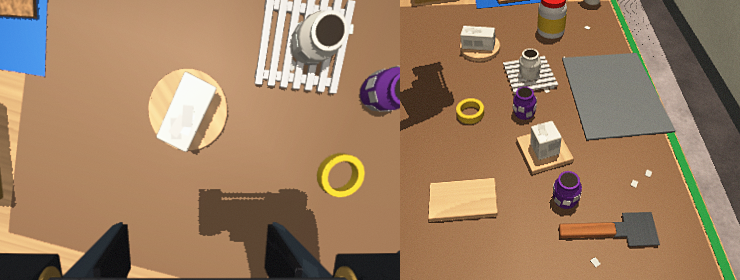

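The square box stands in line on the square board. The oblong box is at full-image (307,110) on the round board. Measuring both, plus the empty oblong board.

```bash
python3 - <<'E'
from h import *
w,d,s=[np.load(f"pics/{n}.npy",allow_pickle=True).item() for n in("w4","s4","c4")]
for lo in (185,215,235):
    hsv=cv2.cvtColor(w["f"],cv2.COLOR_RGB2HSV); m=cv2.inRange(hsv,np.array((0,0,lo)),np.array((180,40,255)))
    z=np.zeros_like(m); cv2.circle(z,(307,110),50,255,-1); m=cv2.morphologyEx(m&z,cv2.MORPH_OPEN,np.ones((3,3),np.uint8))
    q=max(cv2.findContours(m,0,1)[0],key=cv2.contourArea)[:,0,:].astype(float); print("obl top",lo,rect(w,q,65))
_,b=blob(w,"board",(307,110),60); print("roundb",circ(w,b,15))
_,b=blob(d,"board",(281,148),40); print("roundb side",circ(d,b,15))
_,b=blob(d,"board",(263,300),50); print("oblb side",rect(d,b,15))
_,b=blob(s,"board",(210,218),45); print("oblb scene",rect(s,b,15))
# height of the oblong box: top centres in wrist + side + scene
u=[q[:,0].min()/2+q[:,0].max()/2,q[:,1].min()/2+q[:,1].max()/2]
print(u,cross(w,u,d,(278,132)),cross(w,u,s,(360,148)))
E
```

```text
obl top 185 (array([477.3, 254.7,  90. ,  45.1]), np.float64(-0.164))
obl top 215 (array([477.5, 255. ,  89.8,  44.5]), np.float64(-0.165))
obl top 235 (array([477.4, 255. ,  89.3,  44.1]), np.float64(-0.172))
roundb [479.6 252.9 114.2]
roundb side [486.  204.9  46.4]
oblb side (array([ 448.4, -252. ,  133.2,   81. ]), np.float64(0.036))
oblb scene (array([ 454.6, -249.2,  136.9,   82.9]), np.float64(0.046))
[np.float64(305.5), np.float64(111.0)] (array([479.63644533, 255.01239743,  58.1949713 ]), np.float64(0.7610468130998485)) (array([478.7054105 , 254.19754337,  63.33636932]), np.float64(1.6151183488380452))
```

```bash
python3 -m pendant '{"linear":[[0,0,0],[0,0,0],[0,0,0],[0,0,0]],"twist":[[0,0,0.072],[0,0,0.072],[0,0,0.072],[0,0,0]],"claw":[1,1,1,1]}' | head -3
python3 -c "
from h import *
plan((478.5,255,240),(478.5,255,26))"
```

```text
time: 19.48
tool_pos: [399.1, 214.2, 242.0]
eef_rot: [3.141, 0.0, -0.165]
at [399.1 214.2 242. ] [ 3.141  0.    -0.165] t 19.48 w 91.4 gf 0.0 F [ 0.   1.  -0.2]
(478.5, 255, 240) lin [ 1.432 -1.066  0.04 ] | 1.79 twist [0. 0. 0.]
(478.5, 255, 26) lin [ 1.00e-03 -2.00e-03  4.28e+00] | 4.28 twist [0. 0. 0.]
```

```bash
python3 -m pendant '{"linear":[[0.71,-0.53,0],[0.72,-0.53,0],[0,0,0.9],[0,0,0.9],[0,0,0.9],[0,0,0.9],[0,0,0.5],[0,0,0.2]],"twist":[[0,0,0],[0,0,0],[0,0,0],[0,0,0],[0,0,0],[0,0,0],[0,0,0],[0,0,0]],"claw":[1,1,1,1,1,1,1,1]}'
python3 -m pendant '{"linear":[[0,0,0],[0,0,0],[0,0,0],[0,0,0],[0,0,0],[0,0,0]],"twist":[[0,0,0],[0,0,0],[0,0,0],[0,0,0],[0,0,0],[0,0,0]],"claw":[0,0,0,0,0,0]}'
python3 -m pendant '{"linear":[[0,0,-0.3],[0,0,-0.6],[0,0,-0.8],[0,0,-0.9],[0,0,0],[0,0,0]],"twist":[[0,0,0],[0,0,0],[0,0,0],[0,0,0],[0,0,0],[0,0,0]],"claw":[0,0,0,0,0,0]}'
python3 - <<'E'
from h import *
a=shot("scene"); b=shot("side"); p=np.array(a["st"]["tool_pos"])
_,q=blob(b,"board",(281,148),40); print("roundb side",circ(b,q,15))
_,q=blob(a,"board",(360,162),30); print("roundb scene",circ(a,q,15))
def cr(c,q): 
    u=proj(c,q).astype(int); x,y=np.clip(u[0]-60,0,520),np.clip(u[1]-60,0,280); return cv2.resize(c["f"][y:y+120,x:x+120],(380,380))
cv2.imwrite("pics/g3.png",np.hstack([cr(a,p),cr(b,p)])[:,:,::-1])
plan((449,-250.5,155),(449,-250.5,30,0.04))
E
```

```text
time: 20.48
tool_pos: [477.3, 254.6, 25.6]
eef_rot: [3.14, 0.002, -0.164]
contact_force: [-0.0, -0.3, -0.1]
gripper_width: 91.4
grasp_force: 0.0
time: 21.22
tool_pos: [477.9, 255.4, 27.6]
eef_rot: [3.141, -0.0, -0.165]
contact_force: [-0.6, -1.8, 3.6]
gripper_width: 45.5
grasp_force: 30.0
time: 21.98
tool_pos: [477.2, 255.4, 156.9]
eef_rot: [3.141, 0.001, -0.165]
contact_force: [-0.4, -0.4, -1.1]
gripper_width: 45.4
grasp_force: 30.0
roundb side [485.5 248.3 110.7]
roundb scene [491.8 250.2 120.8]
at [476.8 255.1 155.8] [ 3.14e+00  3.00e-03 -1.65e-01] t 22.07 w 45.1 gf 30.0 F [-0.4  0.3 -1.5]
(449, -250.5, 155) lin [ 1.114 10.066  0.032] | 10.13 twist [0. 0. 0.]
(449, -250.5, 30, 0.04) lin [ 0.006 -0.005  2.5  ] | 2.5 twist [ 0.001  0.001 -0.098]
```

View pics/g3.png

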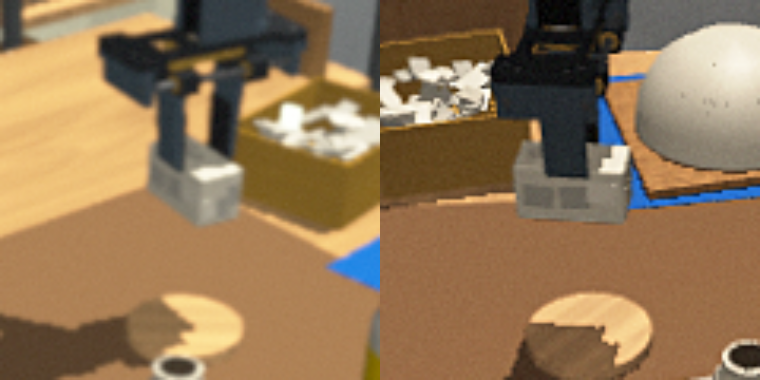

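The box is held upright. It sits about 5 mm ahead of the TCP in x, and I'll allow for that when placing.

```bash
python3 -m pendant '{"linear":[[0.09,0.5,0],[0.09,0.8,0],[0.09,0.9,0],[0.09,0.9,0],[0.09,0.9,0],[0.09,0.9,0],[0.09,0.9,0],[0.09,0.9,0]],"twist":[[0,0,0],[0,0,0],[0,0,0],[0,0,0],[0,0,0],[0,0,0],[0,0,0],[0,0,0]],"claw":[0,0,0,0,0,0,0,0]}' | head -2
python3 -m pendant '{"linear":[[0.06,0.9,0],[0.06,0.9,0],[0.06,0.8,0],[0.06,0.5,0],[0.07,0.29,0],[0,0,0],[0,0,0],[0,0,0]],"twist":[[0,0,0],[0,0,0],[0,0,0],[0,0,0],[0,0,0],[0,0,-0.05],[0,0,-0.048],[0,0,0]],"claw":[0,0,0,0,0,0,0,0]}'
python3 -m pendant '{"linear":[[0,0,0.5],[0,0,0.6],[0,0,0.5],[0,0,0.4],[0,0,0.2],[0,0,0.15],[0,0,0],[0,0,0]],"twist":[[0,0,0],[0,0,0],[0,0,0],[0,0,0],[0,0,0],[0,0,0],[0,0,0],[0,0,0]],"claw":[0,0,0,0,0,0,0,0]}'
```

```text
time: 23.08
tool_pos: [457.2, -82.0, 156.0]
time: 24.08
tool_pos: [445.5, -249.8, 156.6]
eef_rot: [-3.141, 0.001, 0.039]
contact_force: [0.5, -0.2, -0.7]
gripper_width: 45.6
grasp_force: 30.0
time: 25.08
tool_pos: [446.2, -250.8, 40.4]
eef_rot: [3.141, -0.001, 0.04]
contact_force: [-0.8, 0.4, -1.0]
gripper_width: 45.5
grasp_force: 30.0
```

```bash
python3 -m pendant '{"linear":[[0,0,0.12],[0,0,0.08],[0,0,0.04],[0,0,0]],"twist":[[0,0,0],[0,0,0],[0,0,0],[0,0,0]],"claw":[0,0,0,0]}'
python3 -m pendant '{"linear":[[0,0,0.02],[0,0,0]],"twist":[[0,0,0],[0,0,0]],"claw":[0,0]}'
```

```text
time: 25.58
tool_pos: [445.7, -250.5, 27.7]
eef_rot: [3.142, -0.0, 0.04]
contact_force: [-0.5, -0.7, -1.8]
gripper_width: 45.1
grasp_force: 30.0
time: 25.82
tool_pos: [445.8, -250.6, 27.5]
eef_rot: [3.141, -0.0, 0.04]
contact_force: [-1.5, 0.5, 5.3]
gripper_width: 45.4
grasp_force: 30.0
```

```bash
python3 -m pendant '{"linear":[[0,0,0],[0,0,0],[0,0,0],[0,0,0],[0,0,0],[0,0,0]],"twist":[[0,0,0],[0,0,0],[0,0,0],[0,0,0],[0,0,0],[0,0,0]],"claw":[1,1,1,1,1,1]}' | tail -2
python3 -m pendant '{"linear":[[0,0,-0.4],[0,0,-0.8],[0,0,-0.9],[0,0,-0.9],[0,0,-0.9],[0,0,-0.4],[0,0,0]],"twist":[[0,0,0],[0,0,0],[0,0,0],[0,0,0],[0,0,0],[0,0,0],[0,0,0]],"claw":[1,1,1,1,1,1,1]}'|head -2
python3 - <<'E'
from h import *
plan((560,119,240),(616,119,240),(616,119,26)); b=shot("side"); a=shot("scene")
_,q=blob(b,"board",(281,148),40); print("roundb side",circ(b,q,15))
_,q=blob(a,"board",(360,162),30); print("roundb scene",circ(a,q,15))
E
```

```text
gripper_width: 91.1
grasp_force: 0.0
time: 27.45
tool_pos: [446.5, -250.9, 243.3]
at [ 446.5 -250.9  243.3] [ 3.139e+00 -3.000e-03  4.000e-02] t 27.45 w 90.9 gf 0.0 F [ 0.5  0.6 -0.4]
(560, 119, 240) lin [ 2.565 -7.302  0.058] | 7.74 twist [0. 0. 0.]
(616, 119, 240) lin [1.119 0.045 0.004] | 1.12 twist [0. 0. 0.]
(616, 119, 26) lin [-0.014 -0.009  4.28 ] | 4.28 twist [0. 0. 0.]
roundb side [486.3 246.1 112.2]
roundb scene [490.7 249.  121.2]
```

```bash
python3 -m pendant '{"linear":[[0.32,-0.91,0],[0.32,-0.91,0],[0.32,-0.91,0],[0.32,-0.91,0],[0.32,-0.91,0],[0.32,-0.91,0],[0.32,-0.91,0],[0.32,-0.93,0]],"twist":[[0,0,0],[0,0,0],[0,0,0],[0,0,0],[0,0,0],[0,0,0],[0,0,0],[0,0,0]],"claw":[1,1,1,1,1,1,1,1]}'|head -2
python3 -m pendant '{"linear":[[0,0,0],[0,0,0]],"twist":[[0,0,0],[0,0,0]],"claw":[1,1]}' | head -3
python3 - <<'E'
from h import *
w=shot("wrist"); d=shot("side"); np.save("pics/w5.npy",w,allow_pickle=True)
plan((616,119,240),(616,119,26))
hsv=cv2.cvtColor(w["f"],cv2.COLOR_RGB2HSV); u=proj(w,(616,119,85)).astype(int); print(u)
m=cv2.inRange(hsv,np.array((0,0,0)),np.array((180,255,90))); z=np.zeros_like(m); cv2.circle(z,(int(u[0]),int(u[1])),25,255,-1); m&=z
q=max(cv2.findContours(m,0,1)[0],key=cv2.contourArea)[:,0,:].astype(float); print("mouth",circ(w,q,85),q.mean(0))
cv2.imwrite("pics/w5.png",np.hstack([w["f"][:280,120:520],d["f"][100:380,200:540]])[:,:,::-1])
E
```

```text
time: 28.55
tool_pos: [558.5, 120.7, 239.7]
time: 28.8
tool_pos: [558.1, 118.8, 240.2]
eef_rot: [3.14, 0.003, 0.04]
at [558.4 118.2 241.1] [3.141e+00 1.000e-03 3.900e-02] t 28.9 w 91.4 gf 0.0 F [ 0.3 -0.6 -0.3]
(616, 119, 240) lin [1.152 0.028 0.021] | 1.15 twist [0. 0. 0.]
(616, 119, 26) lin [ 6.00e-03 -3.00e-03  4.28e+00] | 4.28 twist [0. 0. 0.]
[319 136]
mouth [613.3 119.6  31.3] [318.73913043 138.62318841]
```

View pics/w5.png

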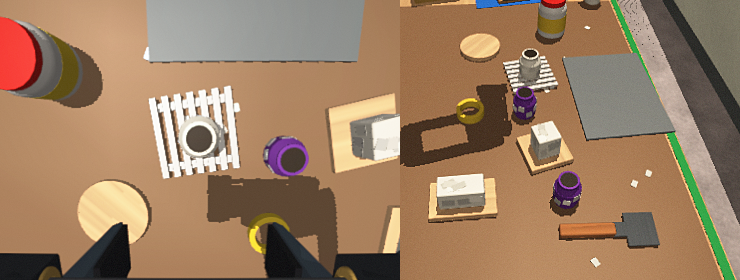

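The oblong box stands in line on its own board, and the pot is on the rack at full-image (319,138), apart from its purple neighbour. I'll grasp the pot.

```bash
python3 -m pendant '{"linear":[[0.57,0.01,0],[0.58,0.01,0],[0,0,0.9],[0,0,0.9],[0,0,0.9],[0,0,0.9],[0,0,0.5],[0,0,0.2]],"twist":[[0,0,0],[0,0,0],[0,0,0],[0,0,0],[0,0,0],[0,0,0],[0,0,0],[0,0,0]],"claw":[1,1,1,1,1,1,1,1]}'
python3 -m pendant '{"linear":[[0,0,0],[0,0,0],[0,0,0],[0,0,0],[0,0,0],[0,0,0]],"twist":[[0,0,0],[0,0,0],[0,0,0],[0,0,0],[0,0,0],[0,0,0]],"claw":[0,0,0,0,0,0]}'
python3 -m pendant '{"linear":[[0,0,-0.3],[0,0,-0.6],[0,0,-0.8],[0,0,-0.9],[0,0,0],[0,0,0]],"twist":[[0,0,0],[0,0,0],[0,0,0],[0,0,0],[0,0,0],[0,0,0]],"claw":[0,0,0,0,0,0]}'
python3 - <<'E'
from h import *
plan((485,250,155))
E
```

```text
time: 29.9
tool_pos: [615.3, 119.1, 25.2]
eef_rot: [3.141, 0.003, 0.038]
contact_force: [-0.3, 0.3, 0.0]
gripper_width: 91.2
grasp_force: 0.0
time: 30.65
tool_pos: [617.0, 120.4, 27.4]
eef_rot: [3.141, -0.001, 0.04]
contact_force: [-0.4, -1.9, 5.0]
gripper_width: 51.9
grasp_force: 29.1
time: 31.4
tool_pos: [615.6, 120.7, 156.1]
eef_rot: [-3.142, 0.002, 0.04]
contact_force: [-0.2, 0.7, -2.3]
gripper_width: 52.4
grasp_force: 28.3
at [615.6 120.7 156.1] [-3.142e+00  2.000e-03  4.000e-02] t 31.4 w 52.4 gf 28.3 F [-0.2  0.7 -2.3]
(485, 250, 155) lin [-2.505 -2.688  0.026] | 3.67 twist [0. 0. 0.]
```

```bash
python3 -m pendant '{"linear":[[-0.3,-0.33,0],[-0.55,-0.59,0],[-0.6,-0.64,0],[-0.6,-0.64,0],[-0.45,-0.49,0],[0,0,0],[0,0,0],[0,0,0]],"twist":[[0,0,0],[0,0,0],[0,0,0],[0,0,0],[0,0,0],[0,0,0],[0,0,0],[0,0,0]],"claw":[0,0,0,0,0,0,0,0]}' | head -3
python3 -m pendant '{"linear":[[0,0,0.5],[0,0,0.6],[0,0,0.5],[0,0,0.4],[0,0,0.25],[0,0,0.1],[0,0,0],[0,0,0]],"twist":[[0,0,0],[0,0,0],[0,0,0],[0,0,0],[0,0,0],[0,0,0],[0,0,0],[0,0,0]],"claw":[0,0,0,0,0,0,0,0]}'
python3 - <<'E'
from h import *
a=shot("scene"); b=shot("side"); p=np.array(a["st"]["tool_pos"])
def cr(c,q): 
    u=proj(c,q).astype(int); x,y=np.clip(u[0]-60,0,520),np.clip(u[1]-60,0,280); return cv2.resize(c["f"][y:y+120,x:x+120],(380,380))
cv2.imwrite("pics/g4.png",np.hstack([cr(a,p),cr(b,p)])[:,:,::-1])
plan()
E
```

```text
time: 32.4
tool_pos: [486.4, 249.5, 156.3]
eef_rot: [3.141, 0.001, 0.039]
time: 33.4
tool_pos: [486.8, 250.3, 40.0]
eef_rot: [-3.141, -0.002, 0.04]
contact_force: [0.2, -0.3, -1.4]
gripper_width: 52.4
grasp_force: 28.3
at [486.6 250.3  39.9] [-3.141e+00 -1.000e-03  4.000e-02] t 33.5 w 52.2 gf 28.3 F [ 1.1 -0.5 -1. ]
```

View pics/g4.png

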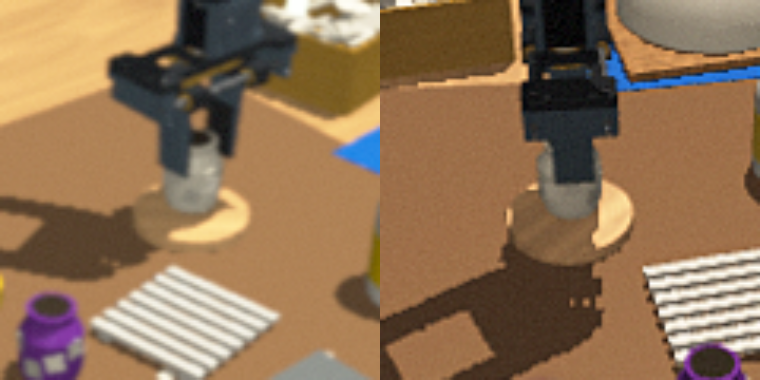

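The pot hangs centred over the round board. Setting it down.

```bash
python3 -m pendant '{"linear":[[0,0,0.12],[0,0,0.08],[0,0,0.04],[0,0,0]],"twist":[[0,0,0],[0,0,0],[0,0,0],[0,0,0]],"claw":[0,0,0,0]}'
python3 -m pendant '{"linear":[[0,0,0.02],[0,0,0]],"twist":[[0,0,0],[0,0,0]],"claw":[0,0]}'
```

```text
time: 34.0
tool_pos: [485.9, 249.9, 27.5]
eef_rot: [3.141, 0.001, 0.04]
contact_force: [-2.3, -0.6, 2.8]
gripper_width: 52.1
grasp_force: 28.9
time: 34.25
tool_pos: [485.9, 249.9, 27.4]
eef_rot: [3.141, 0.0, 0.04]
contact_force: [-4.1, -1.3, 9.5]
gripper_width: 52.2
grasp_force: 29.8
```

```bash
python3 -m pendant '{"linear":[[0,0,0],[0,0,0],[0,0,0],[0,0,0],[0,0,0],[0,0,0]],"twist":[[0,0,0],[0,0,0],[0,0,0],[0,0,0],[0,0,0],[0,0,0]],"claw":[1,1,1,1,1,1]}' | tail -2
python3 -m pendant '{"linear":[[0,0,-0.4],[0,0,-0.8],[0,0,-0.9],[0,0,-0.9],[0,0,-0.9],[-0.7,0,-0.4],[-0.8,0,0],[0,0,0]],"twist":[[0,0,0],[0,0,0],[0,0,0],[0,0,0],[0,0,0],[0,0,0],[0,0,0],[0,0,0]],"claw":[1,1,1,1,1,1,1,1]}'|head -2
python3 - <<'E'
from h import *
w=shot("wrist"); d=shot("side"); s=shot("scene"); plan()
def pos(nm,c,bs,br,bt,fs,fr,ft,hi):
    _,b=blob(c,"board",bs,br); print(nm,"board",circ(c,b,15) if bt=="c" else rect(c,b,15))
u=proj(w,(482,250,15)).astype(int)
_,b=blob(w,"board",u,60); print("round wrist",circ(w,b,15))
hsv=cv2.cvtColor(w["f"],cv2.COLOR_RGB2HSV); v=proj(w,(482,250,85)).astype(int)
m=cv2.inRange(hsv,np.array((0,0,0)),np.array((180,255,90))); z=np.zeros_like(m); cv2.circle(z,(int(v[0]),int(v[1])),28,255,-1); m&=z
q=max(cv2.findContours(m,0,1)[0],key=cv2.contourArea)[:,0,:].astype(float); print("mouth wrist",circ(w,q,85))
for n,us,z,bz in (("sq",(345,230),75,(344,250)),("obl",(260,292),65,(263,300))):
    m=cv2.inRange(cv2.cvtColor(d["f"],cv2.COLOR_RGB2HSV),np.array((0,0,225)),np.array((180,40,255)))
    k=np.zeros_like(m); cv2.circle(k,us,30,255,-1); m&=k; q=max(cv2.findContours(m,0,1)[0],key=cv2.contourArea)[:,0,:].astype(float)
    print(n,"top side",rect(d,q,z),"board",rect(d,blob(d,"board",bz,48)[1],15))
cv2.imwrite("pics/end.png",cv2.resize(np.hstack([w["f"][20:240,180:440],d["f"][110:330,200:440]]),None,fx=1.5,fy=1.5)[:,:,::-1])
E
```

```text
gripper_width: 91.2
grasp_force: 0.0
time: 36.0
tool_pos: [409.2, 246.8, 241.9]
at [411.8 247.2 241.2] [ 3.142e+00 -1.000e-03  4.000e-02] t 36.15 w 91.0 gf 0.0 F [-0.3 -0.7 -0.2]
round wrist [479.2 253.2 114.5]
mouth wrist [481.5 249.8  31.1]
sq top side (array([ 627.5, -137. ,   48.3,   47.6]), np.float64(0.274)) board (array([ 605.6, -143. ,   95.8,   47.7]), np.float64(-1.292))
obl top side (array([ 446.6, -252.1,   88.7,   43.4]), np.float64(0.047)) board (array([ 502.3, -250.3,   81.7,   29.5]), np.float64(1.539))
```

View pics/end.png

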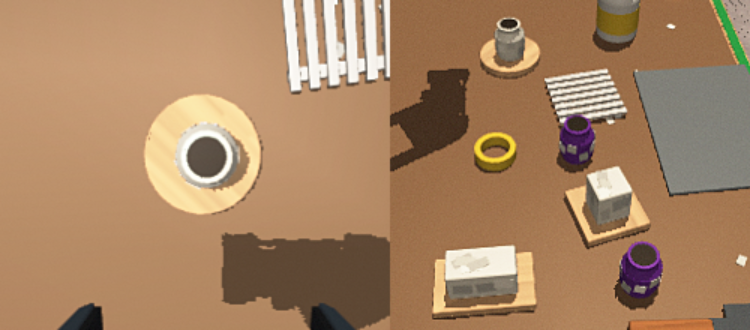

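Measured against each board in the same view, the pot is about 4 mm off centre and the two boxes about 2 mm. The box angles are within 0.02 rad, everything stands upright, and the gripper is clear. Handing in.

```bash
python3 -c "
from plant import robot
print(robot.job_done())"
```

```text
the job is handed in; nothing more can be done
None
```

I moved all three forms to their own boards, using the rack as the free place for the pot, and handed the job in at about 36 s; the hand-in call gave no verdict. My last pictures showed them upright, within about 4 mm of centre, and both boxes in line within about 0.02 rad.

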